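# Press a coffee tin's lid home with a ratchet-lever press

### The job

Swing the press's ratchet lever back and forth to drive the ram down, notch by notch, until the tin's lid is fully home and firmly clamped: stop after the first full stroke whose end takes a pull of about 11.5 N or more at the handle. Do not go on tightening, for the tin buckles at about 22 N of pull. Then swing the lever back to its rest stop and let go, leaving the ram clamped on the lid and the things around the press alone.

Things in the scene. Friction and masses are not known exactly. Their poses are not given: they have to be found in the camera images.
- press: bench press, fixed: grey base 190 x 210 x 20 mm, two steel columns, round grey head (194 mm wide, top at 195 mm) with a 12-tooth ratchet wheel and the lever on top; a second pawl keeps the wheel from turning back. Origin: underside of the base, on the vertical screw axis; z up. Its -x side, with the lever, faces the robot, turned by up to 0.6 rad.
- lever (a joint): lever swing, rad: 0 at the rest stop, 0.66 at the other stop, clockwise from above (handle to the press's +y). At 0 the lever points to the press's -x turned 0.314 towards -y. Growing is the working stroke; the return runs free (1 to 3 N). A notch is 0.524: go beyond 0.59 and back below 0.03 each time to gain one. Starts at 0 to 0.6 and stays where left; a first part stroke may gain nothing.
- handle (a point): middle of the lever's upright black round handle, 20 mm across, 230 to 290 mm above the table (point at 262), 120 mm from the lever's axis. Pull, across the lever: 0 to 3 N with the ram free; then 7 to 8 N more per notch; level at 7 to 8 N while the lid slides in; then 7 to 8 N more per notch. Judge it at 0.60 to 0.64 rad, short of the stop. 3 to 7 strokes; one that ends at 11.5 N or more is the last.
- lever_axis (a point): point on the lever's vertical axis, 262 mm above the table (level with handle)
- pad: the ram's round black rubber pad, 64 mm across, 10 mm thick, under the head; origin: centre of its underside. Each notch lowers the ram by 7.9 mm; the pad is sprung on it (8 N/mm), so it stops on the lid while the ram goes on.
- tin: plain metal coffee tin, 80 mm across, 78 mm tall to its rim, fixed in the press's nest under the pad; origin: centre of its underside, z up. The nest's height differs from day to day.
- lid_top (a point): centre of the top face of the tin's steel lid (76 mm across); stands 86 to 88 mm above the tin's underside at first and 82 mm when fully home. It takes 60 N from the pad to slide in.
- spare_tin: bystander: a loose tin of the same make beside the press; origin under its centre
- spare_lid: bystander: a loose steel lid, 76 mm across, 8 mm thick, lying by the press; origin under its centre
- cup_a: bystander: white espresso cup, 64 mm across, 55 mm tall; origin under its centre
- cup_b: bystander: another such cup
- tamper: bystander: steel tamper, 58 mm across, 88 mm tall; origin under its centre
- pitcher: bystander: steel milk pitcher, 84 mm across, 100 mm tall; origin under its centre
- brush: bystander: a brush lying on the bench

How it is judged:
By the outcome, as a careful person would: the job done as asked, in the order asked, and still so for the second after the job is handed in, with the robot touching nothing.
It also fails if it takes over 64 s, if anything falls off the work surface, if the arm or the gripper's body presses on something with over 40 N, if the wrist force passes 120 N, or if a joint passes its speed limit or range.

### The arm

A 6-joint arm with a two-finger parallel gripper is mounted at the origin on the work surface. World frame = base frame: x ahead of the robot, y to its left, z up, the work surface at z = 0. Lengths are in mm, angles in rad, forces in N, time in s.
With the tool pointing down it reaches from about 275 to 1000 mm from the base axis. Payload 8.4 kg.
Tool frame: the origin (TCP) lies between the finger pads; the fingertips stand r.nose_length ahead of it and the grasp point (between the pads) lies 8 mm behind it (r.nose_length is the distance from the TCP to the fingertips, in mm); y points along the fingers, x is the direction in which the jaws open and shut, and the axes are right-handed (so a half turn about y gives the same grasp; the last joint's range is limited). The gripper opens to 85 mm and grips with 20 to 120 N. Pads are 22 mm wide; open, the fingers measure 114 mm over their backs; the gripper's body (76 mm by 85 mm) begins 54 mm behind the grasp point. The pads swing forward as they close: fully open they stand 13 mm farther back than shut.
Start: joints at [1.109, 0.353, 1.633, -0, 1.155, -0.002], TCP at [277.355, 560.091, 242.281] pointing down, gripper open.
Joint ranges: [-2.63, 2.63], [-0.92, 2.1], [0.06, 2.66], [-1.3, 4.44], [0, 2.69], [-3.02, 3.02]. Speed limits (rad/s): [2.22, 2.22, 2.79, 3.14, 3.14, 3.14].

### API

Orientations are given as [roll, pitch, yaw] about the fixed x, y, z axes, in that order (R = Rz(yaw) Ry(pitch) Rx(roll)).
In Python, from rig import r, cams, order gives the robot as it stands. The module is installed in compiled form; this text tells all that it offers.
- The arm moves only by the shell command python3 -m crank 'ROWS' [FORCE]. ROWS is JSON, a list of rows, each a list of 7 numbers: the turn, a rotation vector about the tool's x, y, z in degrees, then the shift along the tool's x, y, z in cm, then the opening, from -1 (shut) to 1 (fully open). A call has exactly 10 rows; each row shifts and turns the pose as measured when the row begins, along the tool's axes as they then stand; what a row does not reach is not made up. A row lasts 1/12 s, in which the tool goes at most 41.7 mm and 7.16 degrees, less where a joint would pass 70% of its speed; a pose out of reach is approached as far as the arm can. A call with a gripper value outside its range is refused whole. The fingers move at their own pace and stop on an object; FORCE is the grip in N (left out, the last holds). Time passes only in rows, so rows that do not move let the fingers close, or fill a call up. It gives the time, the measured TCP pose, the force and the opening at its end, in the units of the state.
- r.sense(): the state, without advancing time (a new reading comes with each control period).
- cams.grab_frame(name): name is "scene" or "top"; returns the picture (384x512x3 uint8, blue, green, red); there is no depth.
- cams.camera_info(name): a dict with "intrinsics" (3x3 intrinsics, pixels), "k1" (the pictures are not rectified: a ray, as slopes to the right and down, at radius r is drawn at 1 + k1 r^2 times it, then the intrinsics apply), "view" (4x4, takes a point from world to camera coordinates). Camera axes: x right, y up, looking along -z (the intrinsics and any distortion apply to the point x, -y, -z); pixel columns grow to the right and rows downward; lengths in mm; the calibration is good to about 2 mm. A picture is of the moment at which its call begins. camera_info takes no time and is no camera call.
- order.sign_off(): hands the job in, once; it reports no verdict.
The state is a dict: "clock": time; "qpos": joint angles; "qvel": joint speeds; "joint_efforts": joint torques, N m; "eef_pos": TCP position; "tcp_rot": TCP orientation; "contact_force": force on the tool from outside, world axes, zero at the start; "wrist_torque": the same for the moment, N m; "opening": opening from 0.0 (shut) to 1.0 (fully open).
Only numpy, scipy, OpenCV 4.12 (cv2) and the standard library are available. Lean on these libraries where they do the work, as an engineer would, in place of code of your own. Each camera call takes 0.05 s, during which the arm holds its last target.

## Working session

There is one attempt and no reset: what is moved stays moved. The work goes in short steps, Python scripts to look and compute and a shell command to move; the robot and the scene stay as the last step left them, time stands still between calls to the robot, and variables do not carry over. Pictures are saved under pics/ and viewed, and the job is handed in when it is done.

```bash
mkdir -p pics; cat > h.py <<'E'
import numpy as np, cv2
from rig import r,cams,order
E
python3 - <<'E'
from h import *
for n in("scene","top"):
    im=cams.grab_frame(n); cv2.imwrite(f"pics/{n}0.png",cv2.resize(im,None,fx=1.5,fy=1.5))
    cv2.imwrite(f"pics/raw_{n}0.png",im)
    print(n,cams.camera_info(n))
print(r.sense(), r.nose_length)
E
```

```text
scene {'intrinsics': array([[386.62272786,   0.        , 254.75170074],
       [  0.        , 386.62272786, 194.84075563],
       [  0.        ,   0.        ,   1.        ]]), 'k1': -0.04821316817179681, 'view': array([[-6.07855960e-01,  7.94018500e-01,  6.76415696e-03,
         3.25506961e+02],
       [-5.40445346e-01, -4.19945591e-01,  7.29084720e-01,
         1.85151712e+02],
       [ 5.81747333e-01,  4.39522835e-01,  6.84390033e-01,
        -1.72688834e+03],
       [ 0.00000000e+00,  0.00000000e+00,  0.00000000e+00,
         1.00000000e+00]])}
top {'intrinsics': array([[410.00435725,   0.        , 252.12268199],
       [  0.        , 410.00435725, 188.30647605],
       [  0.        ,   0.        ,   1.        ]]), 'k1': -0.0493489555267338, 'view': array([[-8.33314150e-03, -9.99920875e-01, -9.42348386e-03,
         1.33308837e+01],
       [ 9.97765440e-01, -8.93918911e-03,  6.62134315e-02,
        -5.35290375e+02],
       [-6.62924307e-02, -8.85066063e-03,  9.97760983e-01,
        -1.60285814e+03],
       [ 0.00000000e+00,  0.00000000e+00,  0.00000000e+00,
         1.00000000e+00]])}
{'clock': 0.1, 'qpos': array([ 1.10861300e+00,  3.53584414e-01,  1.63405491e+00, -1.16377750e-05,
        1.15518124e+00, -2.38274641e-03]), 'qvel': array([-0.00041093, -0.00080129, -0.00177956, -0.00079112,  0.0002495 ,
       -0.00139515]), 'joint_efforts': array([-7.50581203e-04, -6.06355262e+01, -3.42811882e+01, -1.19822590e-05,
        3.84270839e-03,  4.49897971e-05]), 'eef_pos': array([277.16879697, 559.72886553, 241.63536296]), 'tcp_rot': array([-1.57080404e+00,  1.22793090e-03,  1.11100045e+00]), 'contact_force': array([-0.00950609,  0.18620758, -0.44239777]), 'wrist_torque': array([ 0.003296  ,  0.01313441, -0.01281826]), 'opening': 0.9968943359916933} 11.0
```

View pics/scene0.png

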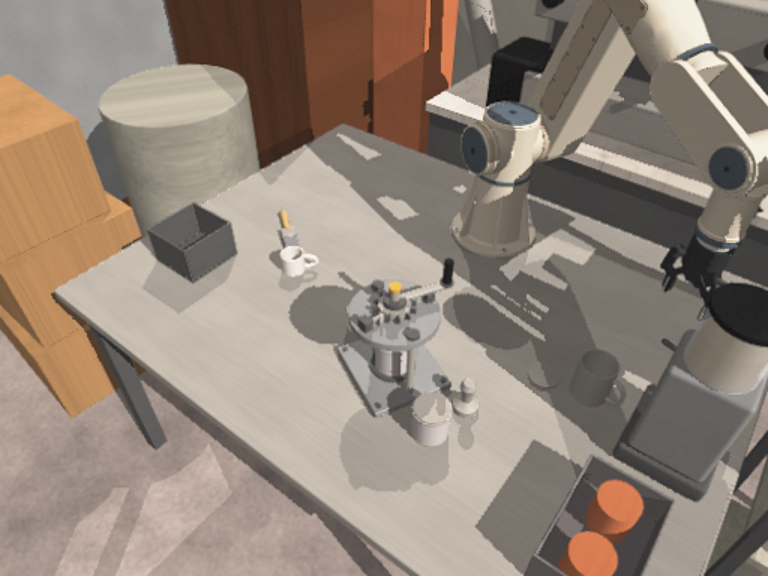

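View pics/top0.png

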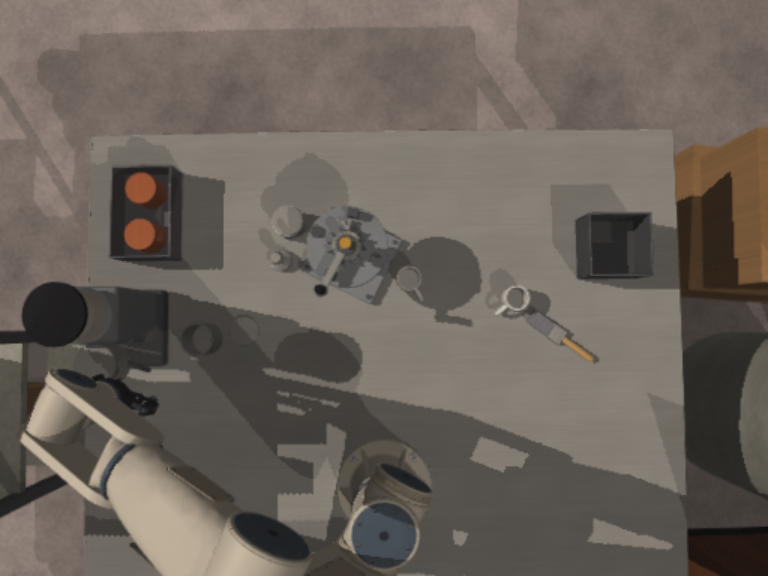

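Scene view: handle at about (447,270), yellow axis cap at (395,289) (1.5x pixels). Top view: cap at (345,243), handle at (320,290), another cup right of the base at (409,279), and the tamper and tin to its left.

```bash
cat >> h.py <<'E'
def ray(n,uv):
    c=cams.camera_info(n);K=c["intrinsics"];V=c["view"];k=c["k1"]
    d=np.array([(uv[0]-K[0,2])/K[0,0],(uv[1]-K[1,2])/K[1,1]]);rd=np.hypot(*d);x=rd
    for _ in range(30): x=rd/(1+k*x*x)
    s=d*(x/rd) if rd>0 else d
    R=V[:3,:3];o=-R.T@V[:3,3];v=R.T@np.array([s[0],-s[1],-1.]);return o,v
def onz(n,uv,z):
    o,v=ray(n,uv);return o+v*(z-o[2])/v[2]
def tri(a,b):
    o1,v1=ray("scene",a);o2,v2=ray("top",b)
    t=np.linalg.lstsq(np.c_[v1,-v2],o2-o1,rcond=None)[0]
    p,q=o1+v1*t[0],o2+v2*t[1];return (p+q)/2,np.linalg.norm(p-q)
def proj(n,p):
    c=cams.camera_info(n);K=c["intrinsics"];V=c["view"];q=V[:3,:3]@p+V[:3,3]
    s=np.array([q[0],-q[1]])/-q[2];s=s*(1+c["k1"]*(s@s));return s*K[0,0]+K[:2,2]
def blobs(m,amin=15):
    n,l,s,c=cv2.connectedComponentsWithStats(m.astype(np.uint8));return [(c[i].round(1),s[i].tolist()) for i in range(1,n) if s[i,4]>=amin]
E
python3 - <<'E'
from h import *
S=cv2.imread("pics/raw_scene0.png");T=cv2.imread("pics/raw_top0.png")
for n,im,(x0,x1,y0,y1) in(("scene",S,(220,320,160,240)),("top",T,(195,265,130,210))):
    w=np.zeros(im.shape[:2],bool);w[y0:y1,x0:x1]=1
    h=cv2.cvtColor(im,cv2.COLOR_BGR2HSV)
    print(n,"yel",blobs((h[...,0]>15)&(h[...,0]<35)&(h[...,1]>130)&w,8)); print("blk",blobs((h[...,2]<45)&w,8))
    z=cv2.resize(im[y0:y1,x0:x1],None,fx=7,fy=7,interpolation=cv2.INTER_NEAREST);cv2.imwrite(f"pics/z_{n}.png",z)
E
```

```text
scene yel [(array([263. , 191.3]), [260, 188, 7, 7, 44])]
blk [(array([298.2, 181.6]), [295, 174, 7, 15, 72])]
top yel [(array([229.6, 161.4]), [226, 158, 8, 8, 50])]
blk [(array([213.1, 192.7]), [210, 190, 7, 6, 36])]
```

```bash
python3 -c "
import cv2,numpy as np
a=cv2.imread('pics/z_scene.png');b=cv2.imread('pics/z_top.png')
a=cv2.resize(a,(400,320));b=cv2.resize(b,(400,457))
c=np.zeros((457,800,3),np.uint8);c[:320,:400]=a;c[:,400:]=b;cv2.imwrite('pics/zz.png',c)"
```

```text
(no output)
```

View pics/zz.png

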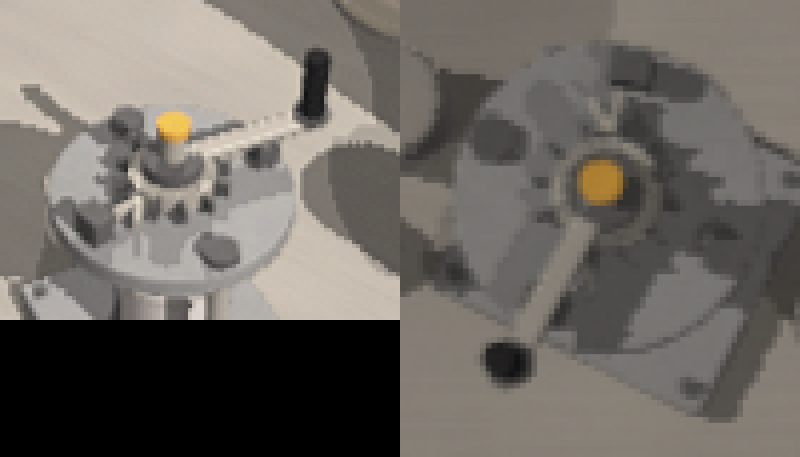

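```bash
python3 - <<'E'
from h import *
print("cap",tri((263,191.3),(229.6,161.4)))
print("handle",tri((298.2,181.6),(213.1,192.7)))
c=tri((263,191.3),(229.6,161.4))[0]
for z in(262,290): 
  p=onz("top",(213.1,192.7),z); d=p-c; print(z,p,np.hypot(*d[:2]),np.arctan2(d[1],d[0]))
print("scene handle on z262",onz("scene",(298.2,181.6),262))
# base corners (z=20), crop scale 400/70
for q in((705,418),(400,262),(800,165)):
  u=(195+q[0]-400-0) if 0 else 195+(q[0]-400)/400*70; v=130+q[1]/457*80
  print((u,v),onz("top",(u,v),20))
E
```

```text
cap (array([609.88087051,  83.40581242, 260.86087794]), np.float64(3.8153887376473516))
handle (array([504.54039201, 140.32049228, 257.16813204]), np.float64(4.941585351083266))
262 [505.5495262  137.69882356 262.        ] 117.61275637979065 2.6617662481834907
290 [503.96678793 134.77529546 290.        ] 117.71413116513887 2.690008079777982
scene handle on z262 [508.00620518 145.01616536 262.        ]
(248.375, 203.17286652078775) [476.69305094  23.93243248  20.        ]
(195.0, 175.86433260393875) [586.7038166  234.74125376  20.        ]
(265.0, 158.8840262582057) [651.73422492 -43.36783825  20.        ]
```

```bash
python3 -m crank '[[0,0,0,-2.2,-1.5,-1.1,1],[0,0,0,-2.2,-1.5,-1.1,1],[0,0,0,-2.2,-1.5,-1.1,1],[0,0,0,-2.2,-1.5,-1.1,1],[0,0,0,-1.5,-1,-2.8,1],[0,0,0,-1.5,-1,-2.8,1],[0,0,0,-1.5,-1,-2.8,1],[0,0,0,-1.5,0,-2.8,1],[0,0,0,-1.5,0,-2.8,1],[0,0,0,-1.5,0,-2.8,1]]' 40
```

```text
clock: 0.93
eef_pos: [387.4, 298.5, 332.0]
tcp_rot: [-1.57, 0.008, 1.12]
contact_force: [0.2, -0.1, -0.1]
opening: 1.003
```

```bash
python3 -m crank '[[0,0,0,-1.3,0,-2.5,1],[0,0,0,-1.3,0,-2.5,1],[0,0,0,-1.3,0,-2.5,1],[0,0,0,-1.3,0,-2.5,1],[0,0,0,-1.3,0,-2.5,1],[0,0,0,-1.3,0,-2.5,1],[0,0,0,-1,0,-2,1],[0,0,0,-0.4,0,-0.5,1],[0,0,0,0,0,0,1],[0,0,0,0,0,0,1]]'; python3 - <<'E'
from h import *
s=r.sense();print(s['eef_pos'],s['tcp_rot'],s['contact_force'])
im=cams.grab_frame("top");cv2.imwrite("pics/t1.png",cv2.resize(im[110:230,170:300],None,fx=4,fy=4));im=cams.grab_frame("scene");cv2.imwrite("pics/s1.png",cv2.resize(im[120:260,210:370],None,fx=4,fy=4))
E
```

```text
clock: 1.77
eef_pos: [510.0, 124.7, 330.6]
tcp_rot: [-1.568, 0.011, 1.113]
contact_force: [-0.4, -1.0, 0.6]
opening: 0.999
[509.99282444 124.70770217 330.57327298] [-1.56809658  0.01072915  1.11331892] [-0.4478483  -1.03399517  0.56023763]
```

View pics/s1.png

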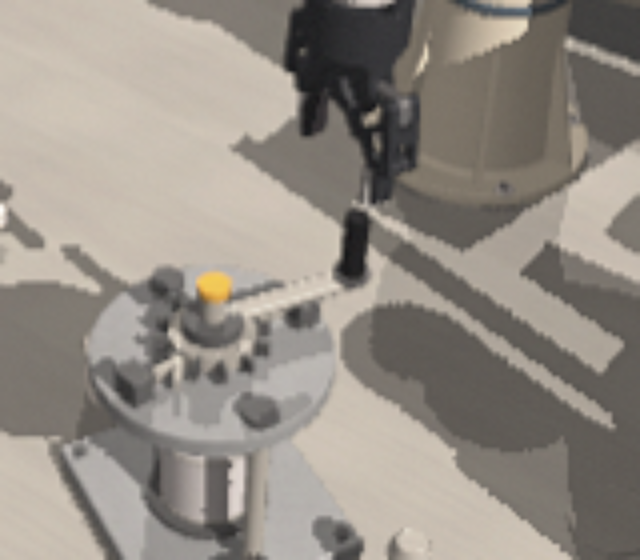

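The gripper is just off the handle, with about 11 mm still to go in tool x and z. Correcting and descending.

```bash
python3 -m crank '[[0,0,0,0.6,0,0.6,1],[0,0,0,0.4,0.5,0.4,1],[0,0,0,0,1.2,0,1],[0,0,0,0,1.4,0,1],[0,0,0,0,1.4,0,1],[0,0,0,0,1.2,0,1],[0,0,0,0,0.6,0,1],[0,0,0,0,0.2,0,1],[0,0,0,0,0,0,1],[0,0,0,0,0,0,1]]'
```

```text
clock: 2.7
eef_pos: [498.9, 150.5, 262.8]
tcp_rot: [-1.568, 0.007, 1.126]
contact_force: [-0.2, 0.1, 0.8]
opening: 1.006
```

```bash
python3 -m crank '[[0,0,0,-0.4,0,-0.5,1],[0,0,0,0,0,0,1],[0,0,0,0,0,0,1],[0,0,0,0,0,0,1],[0,0,0,0,0,0,1],[0,0,0,0,0,0,1],[0,0,0,0,0,0,1],[0,0,0,0,0,0,1],[0,0,0,0,0,0,1],[0,0,0,0,0,0,1]]'; python3 - <<'E'
from h import *
s=r.sense();print(s['eef_pos'],s['tcp_rot'],s['contact_force'],s['qvel'])
im=cams.grab_frame("top");cv2.imwrite("pics/t2.png",cv2.resize(im[110:230,170:300],None,fx=4,fy=4));im=cams.grab_frame("scene");cv2.imwrite("pics/s2.png",cv2.resize(im[120:260,210:370],None,fx=4,fy=4))
E
```

```text
clock: 3.53
eef_pos: [503.5, 144.4, 265.8]
tcp_rot: [-1.571, 0.004, 1.126]
contact_force: [-0.6, 0.1, 0.5]
opening: 1.001
[503.53989855 144.42553033 265.79076967] [-1.57126493  0.00418536  1.12570296] [-0.61031216  0.13149194  0.45877691] [ 0.00041388 -0.00117921 -0.00185448  0.00056849 -0.00015969 -0.00325865]
```

View pics/s2.png

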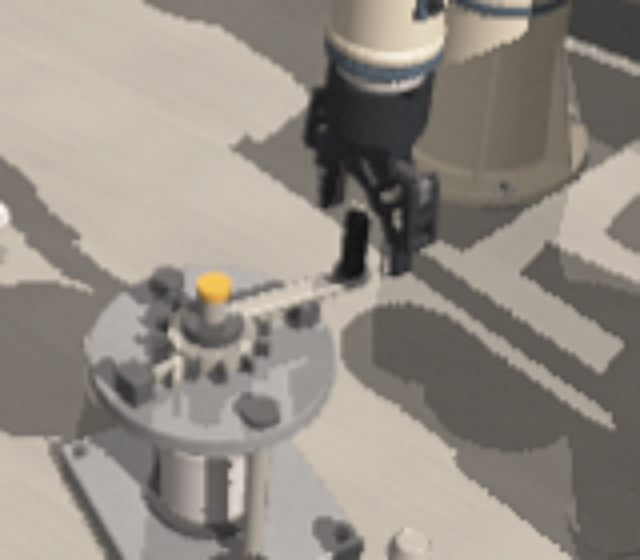

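View pics/t2.png

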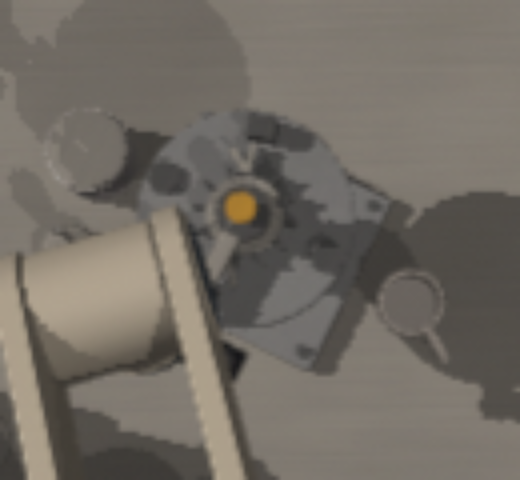

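The handle stands between the open fingers. Closing.

```bash
python3 -m crank '[[0,0,0,-0.2,0.2,-0.2,1],[0,0,0,0,0,0,-1],[0,0,0,0,0,0,-1],[0,0,0,0,0,0,-1],[0,0,0,0,0,0,-1],[0,0,0,0,0,0,-1],[0,0,0,0,0,0,-1],[0,0,0,0,0,0,-1],[0,0,0,0,0,0,-1],[0,0,0,0,0,0,-1]]' 40; python3 - <<'E'
from h import *
s=r.sense();print(s['eef_pos'],s['tcp_rot'],s['contact_force'],s['qvel'])
im=cams.grab_frame("scene");cv2.imwrite("pics/s3.png",cv2.resize(im[120:260,210:370],None,fx=4,fy=4))
E
```

```text
clock: 4.47
eef_pos: [504.7, 141.7, 263.4]
tcp_rot: [-1.571, 0.004, 1.125]
contact_force: [0.3, 0.4, 0.5]
opening: 0.223
[504.6708522  141.74328088 263.43313786] [-1.57106431  0.00363209  1.12543074] [0.31834448 0.42732771 0.48263735] [ 5.52421937e-04 -1.66705316e-04  2.93994573e-04  1.66954233e-03
  1.14692759e-05  2.60742787e-03]
```

View pics/s3.png

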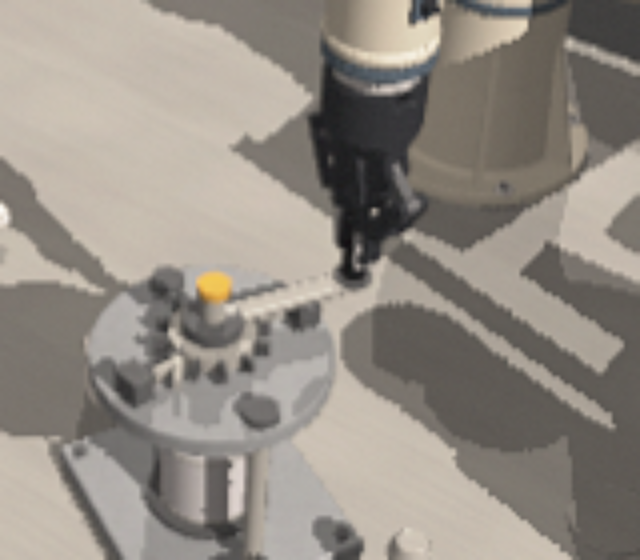

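```bash
cat >> h.py <<'E'
import sys,os,json
AX=np.array([609.9,83.4]); PSI_REST=3.006
def st():
    if os.path.exists("ax.json"):
        a=json.load(open("ax.json")); ax=np.array(a[:2]); rest=a[2]
    else: ax,rest=AX,PSI_REST
    s=r.sense();p=s['eef_pos'];d=p[:2]-ax;th=np.arctan2(d[1],d[0]);R=np.hypot(*d)
    u=d/R;t=np.array([u[1],-u[0]]);F=s['contact_force'][:2]
    print("t%.2f p %s z%.1f th%.3f q%.3f R%.1f | Ft(pull)%.2f Frad_out%.2f Fz%.2f | yaw %.3f yawerr%.3f roll%.3f pit%.3f open%.3f qv%.3f"%(s['clock'],p[:2].round(1),p[2],th,rest-th,R,-F@t,F@u,s['contact_force'][2],s['tcp_rot'][2],s['tcp_rot'][2]-(th-np.pi/2),s['tcp_rot'][0],s['tcp_rot'][1],s['opening'],abs(s['qvel']).max()))
    open("log.txt","a").write(json.dumps([float(s['clock']),*map(float,p),float(-F@t)])+"\n")
if __name__=="__main__": st()
E
python3 h.py
python3 -m crank '[[0,-1.7,0,-0.45,0,0.02,-1],[0,-1.7,0,-0.45,0,0.02,-1],[0,-1.7,0,-0.45,0,0.02,-1],[0,-1.7,0,-0.45,0,0.02,-1],[0,-1.7,0,-0.45,0,0.02,-1],[0,-1.7,0,-0.45,0,0.02,-1],[0,-1.7,0,-0.45,0,0,-1],[0,-1.7,0,-0.35,0,0,-1],[0,0,0,0,0,0,-1],[0,0,0,0,0,0,-1]]' >/dev/null; python3 h.py
```

```text
t4.52 p [504.7 141.7] z263.4 th2.635 q0.371 R120.3 | Ft(pull)0.05 Frad_out-0.49 Fz-0.40 | yaw 1.125 yawerr0.061 roll-1.571 pit0.004 open0.219 qv0.002
t5.35 p [492.7 112.5] z263.5 th2.898 q0.108 R120.8 | Ft(pull)-1.29 Frad_out0.06 Fz-1.10 | yaw 1.377 yawerr0.050 roll-1.572 pit-0.004 open0.221 qv0.015
```

```bash
python3 -m crank '[[0,-0.8,0,-0.25,0,0.01,-1],[0,-0.8,0,-0.25,0,0.01,-1],[0,-0.8,0,-0.25,0,0.01,-1],[0,-0.8,0,-0.25,0,0.01,-1],[0,-0.8,0,-0.25,0,0,-1],[0,-0.8,0,-0.2,0,0,-1],[0,-0.8,0,-0.2,0,0,-1],[0,0,0,-0.2,0,0,-1],[0,0,0,-0.2,0,0,-1],[0,0,0,-0.2,0,0,-1]]' >/dev/null; python3 h.py
```

```text
t6.18 p [489.8  99.4] z263.4 th3.009 q-0.003 R121.2 | Ft(pull)-17.83 Frad_out0.80 Fz-2.83 | yaw 1.481 yawerr0.043 roll-1.572 pit-0.025 open0.224 qv0.055
```

```bash
python3 -m crank '[[0,3.5,0,0.75,0,-0.05,-1],[0,3.5,0,0.75,0,-0.05,-1],[0,3.5,0,0.75,0,-0.05,-1],[0,3.5,0,0.75,0,-0.05,-1],[0,3.5,0,0.75,0,-0.05,-1],[0,3.5,0,0.75,0,-0.05,-1],[0,3.5,0,0.75,0,-0.05,-1],[0,3.5,0,0.75,0,-0.05,-1],[0,3.5,0,0.65,0,-0.05,-1],[0,0,0,0,0,0,-1]]' >/dev/null; python3 h.py
```

```text
t7.02 p [513.  154.7] z263.5 th2.507 q0.499 R120.3 | Ft(pull)-1.16 Frad_out0.06 Fz1.17 | yaw 0.912 yawerr-0.024 roll-1.560 pit-0.006 open0.222 qv0.084
```

```bash
python3 -m crank '[[0,1,0,0.25,0,0,-1],[0,1,0,0.25,0,0,-1],[0,1,0,0.25,0,0,-1],[0,1,0,0.25,0,0,-1],[0,1,0,0.2,0,0,-1],[0,1,0,0.1,0,0,-1],[0,0,0,0,0,0,-1],[0,0,0,0,0,0,-1],[0,0,0,0,0,0,-1],[0,0,0,0,0,0,-1]]' >/dev/null; python3 h.py
```

```text
t7.85 p [521.4 164.5] z263.6 th2.400 q0.606 R120.1 | Ft(pull)-1.07 Frad_out2.83 Fz0.26 | yaw 0.800 yawerr-0.029 roll-1.559 pit-0.004 open0.222 qv0.001
```

```bash
python3 -m crank '[[0,0,0,0.03,0,0,-1],[0,0,0,0.03,0,0,-1],[0,0,0,0.03,0,0,-1],[0,0,0,0.03,0,0,-1],[0,0,0,0.03,0,0,-1],[0,0,0,0.03,0,0,-1],[0,0,0,0.03,0,0,-1],[0,0,0,0.03,0,0,-1],[0,0,0,0.03,0,0,-1],[0,0,0,0.03,0,0,-1]]' >/dev/null; python3 h.py
python3 - <<'E'
import json,numpy as np
from scipy.optimize import least_squares
P=np.array([json.loads(l)[1:3] for l in open("log.txt")])
f=least_squares(lambda a:np.hypot(P[:,0]-a[0],P[:,1]-a[1])-120,[610,83]);print(f.x,f.fun.round(2))
E
```

```text
t8.68 p [522.6 165.8] z263.5 th2.385 q0.621 R120.1 | Ft(pull)1.80 Frad_out2.15 Fz2.22 | yaw 0.799 yawerr-0.015 roll-1.558 pit-0.002 open0.219 qv0.009
[608.64258754  82.12076615] [-0.16 -0.1   0.14  0.05  0.01  0.06]
```

```bash
echo '[608.6,82.1,2.995]' > ax.json; python3 -m crank '[[0,-3.5,0,-0.75,0,-0.02,-1],[0,-3.5,0,-0.75,0,-0.02,-1],[0,-3.5,0,-0.75,0,-0.02,-1],[0,-3.5,0,-0.75,0,-0.02,-1],[0,-3.5,0,-0.75,0,-0.02,-1],[0,-3.5,0,-0.75,0,-0.02,-1],[0,-3.5,0,-0.75,0,-0.02,-1],[0,-3.5,0,-0.75,0,-0.02,-1],[0,-3.5,0,-0.65,0,-0.02,-1],[0,-2,0,-0.4,0,0,-1]]' >/dev/null; python3 h.py
```

```text
t9.52 p [490.2 102. ] z263.5 th2.975 q0.020 R120.1 | Ft(pull)1.17 Frad_out0.76 Fz1.00 | yaw 1.409 yawerr0.005 roll-1.563 pit-0.008 open0.223 qv0.503
```

```bash
python3 -m crank '[[0,0,0,-0.15,0,0,-1],[0,0,0,-0.15,0,0,-1],[0,3.5,0,0.75,0,-0.02,-1],[0,3.5,0,0.75,0,-0.02,-1],[0,3.5,0,0.75,0,-0.02,-1],[0,3.5,0,0.75,0,-0.02,-1],[0,3.5,0,0.75,0,-0.02,-1],[0,3.5,0,0.75,0,-0.02,-1],[0,3.5,0,0.75,0,-0.02,-1],[0,3.5,0,0.75,0,-0.02,-1]]' >/dev/null; python3 h.py
```

```text
t10.35 p [514. 156.] z263.5 th2.479 q0.516 R120.1 | Ft(pull)1.68 Frad_out0.01 Fz1.09 | yaw 0.891 yawerr-0.016 roll-1.560 pit-0.003 open0.229 qv0.890
```

```bash
python3 -m crank '[[0,1.5,0,0.25,0,0,-1],[0,1,0,0.15,0,0,-1],[0,1,0,0.1,0,0,-1],[0,0.5,0,0.04,0,0,-1],[0,0.3,0,0.04,0,0,-1],[0,0,0,0.04,0,0,-1],[0,0,0,0.04,0,0,-1],[0,0,0,0.04,0,0,-1],[0,0,0,0.04,0,0,-1],[0,0,0,0.04,0,0,-1]]' >/dev/null; python3 h.py
```

```text
t11.18 p [520.5 163.5] z263.5 th2.396 q0.599 R120.0 | Ft(pull)1.29 Frad_out1.58 Fz0.93 | yaw 0.807 yawerr-0.017 roll-1.561 pit-0.003 open0.218 qv0.006
```

```bash
python3 -m crank '[[0,0,0,0.05,0,0,-1],[0,0,0,0.05,0,0,-1],[0,0,0,0.05,0,0,-1],[0,0,0,0.05,0,0,-1],[0,0,0,0.04,0,0,-1],[0,0,0,0.04,0,0,-1],[0,0,0,0.04,0,0,-1],[0,0,0,0.04,0,0,-1],[0,0,0,0.04,0,0,-1],[0,0,0,0.04,0,0,-1]]' >/dev/null; python3 h.py
```

```text
t12.02 p [522.2 165.4] z263.5 th2.374 q0.621 R120.0 | Ft(pull)5.04 Frad_out2.05 Fz4.06 | yaw 0.805 yawerr0.001 roll-1.560 pit0.001 open0.222 qv0.007
```

```bash
python3 -m crank '[[0,-3.5,0,-0.75,0,-0.02,-1],[0,-3.5,0,-0.75,0,-0.02,-1],[0,-3.5,0,-0.75,0,-0.02,-1],[0,-3.5,0,-0.75,0,-0.02,-1],[0,-3.5,0,-0.75,0,-0.02,-1],[0,-3.5,0,-0.75,0,-0.02,-1],[0,-3.5,0,-0.75,0,-0.02,-1],[0,-3.5,0,-0.75,0,-0.02,-1],[0,-3.5,0,-0.65,0,-0.02,-1],[0,-2,0,-0.4,0,0,-1]]' >/dev/null; python3 h.py
```

```text
t12.85 p [490.5 104.9] z263.5 th2.951 q0.044 R120.3 | Ft(pull)2.57 Frad_out1.73 Fz3.57 | yaw 1.413 yawerr0.033 roll-1.562 pit-0.012 open0.224 qv0.498
```

```bash
python3 -m crank '[[0,-1,0,-0.25,0,-0.02,-1],[0,0,0,-0.2,0,0,-1],[0,3.5,0,0.75,0,-0.03,-1],[0,3.5,0,0.75,0,-0.03,-1],[0,3.5,0,0.75,0,-0.03,-1],[0,3.5,0,0.75,0,-0.03,-1],[0,3.5,0,0.75,0,-0.03,-1],[0,3.5,0,0.75,0,-0.02,-1],[0,3.5,0,0.75,0,-0.02,-1],[0,3.5,0,0.75,0,-0.02,-1]]' >/dev/null; python3 h.py
```

```text
t13.68 p [511.2 152.2] z263.5 th2.518 q0.477 R120.0 | Ft(pull)6.32 Frad_out1.43 Fz3.83 | yaw 0.923 yawerr-0.024 roll-1.560 pit0.004 open0.224 qv0.880
```

```bash
python3 -m crank '[[0,2.5,0,0.45,0,0,-1],[0,1.5,0,0.25,0,0,-1],[0,1,0,0.2,0,0,-1],[0,1,0,0.1,0,0,-1],[0,0.5,0,0.08,0,0,-1],[0,0,0,0.08,0,0,-1],[0,0,0,0.08,0,0,-1],[0,0,0,0.08,0,0,-1],[0,0,0,0.08,0,0,-1],[0,0,0,0.08,0,0,-1]]' >/dev/null; python3 h.py
```

```text
t14.52 p [520.1 162.8] z263.4 th2.402 q0.593 R119.8 | Ft(pull)8.61 Frad_out1.09 Fz5.13 | yaw 0.796 yawerr-0.035 roll-1.561 pit0.012 open0.223 qv0.015
```

```bash
python3 -m crank '[[0,0,0,0.12,0,0,-1],[0,0,0,0.12,0,0,-1],[0,0,0,0.12,0,0,-1],[0,0,0,0.12,0,0,-1],[0,0,0,0.12,0,0,-1],[0,0,0,0.1,0,0,-1],[0,0,0,0.1,0,0,-1],[0,0,0,0.1,0,0,-1],[0,0,0,0.1,0,0,-1],[0,0,0,0.1,0,0,-1]]' >/dev/null; python3 h.py
```

```text
t15.35 p [522.5 165.4] z263.4 th2.373 q0.622 R119.8 | Ft(pull)10.63 Frad_out2.90 Fz5.68 | yaw 0.784 yawerr-0.018 roll-1.560 pit0.025 open0.223 qv0.025
```

```bash
python3 - <<'E'
from h import *
for i in range(6):
    im=cams.grab_frame("scene"); st()
cv2.imwrite("pics/raw_s4.png",im);cv2.imwrite("pics/s4.png",cv2.resize(im[190:290,215:315],None,fx=6,fy=6,interpolation=cv2.INTER_CUBIC))
E
```

```text
t15.40 p [522.6 165.4] z263.4 th2.372 q0.623 R119.8 | Ft(pull)10.52 Frad_out2.76 Fz5.57 | yaw 0.784 yawerr-0.018 roll-1.560 pit0.025 open0.222 qv0.005
t15.45 p [522.6 165.4] z263.4 th2.372 q0.623 R119.8 | Ft(pull)10.17 Frad_out2.67 Fz6.03 | yaw 0.784 yawerr-0.018 roll-1.560 pit0.025 open0.221 qv0.002
t15.50 p [522.6 165.4] z263.4 th2.372 q0.623 R119.7 | Ft(pull)10.63 Frad_out2.31 Fz4.94 | yaw 0.784 yawerr-0.018 roll-1.560 pit0.025 open0.220 qv0.002
t15.55 p [522.6 165.4] z263.5 th2.372 q0.623 R119.7 | Ft(pull)10.37 Frad_out2.21 Fz4.17 | yaw 0.784 yawerr-0.018 roll-1.560 pit0.025 open0.228 qv0.002
t15.60 p [522.6 165.4] z263.4 th2.372 q0.623 R119.8 | Ft(pull)9.20 Frad_out0.87 Fz4.96 | yaw 0.784 yawerr-0.018 roll-1.560 pit0.025 open0.226 qv0.002
t15.65 p [522.6 165.4] z263.4 th2.372 q0.623 R119.8 | Ft(pull)9.63 Frad_out2.83 Fz5.41 | yaw 0.784 yawerr-0.018 roll-1.560 pit0.025 open0.220 qv0.001
```

View pics/s4.png

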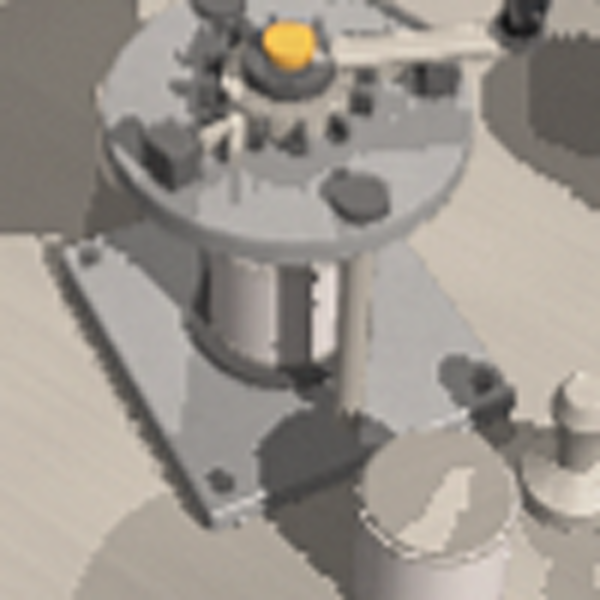

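```bash
python3 -m crank '[[0,-3.5,0,-0.75,0,-0.02,-1],[0,-3.5,0,-0.75,0,-0.02,-1],[0,-3.5,0,-0.75,0,-0.02,-1],[0,-3.5,0,-0.6,0,-0.02,-1],[0,-2,0,-0.25,0,0,-1],[0,-0.7,0,-0.15,0,0,-1],[0,-0.7,0,-0.15,0,0,-1],[0,-0.7,0,-0.15,0,0,-1],[0,-0.7,0,-0.15,0,0,-1],[0,-0.7,0,-0.15,0,0,-1]]' >/dev/null; python3 h.py;  python3 - <<'E'
from h import *
for i in range(4): cams.grab_frame("scene"); st()
E
```

```text
t16.48 p [502.1 136.8] z263.4 th2.667 q0.328 R119.8 | Ft(pull)-3.43 Frad_out2.90 Fz-0.80 | yaw 1.127 yawerr0.030 roll-1.554 pit0.008 open0.222 qv0.177
t16.53 p [502.  136.7] z263.4 th2.669 q0.326 R119.8 | Ft(pull)-2.41 Frad_out3.47 Fz-1.54 | yaw 1.128 yawerr0.030 roll-1.554 pit0.009 open0.223 qv0.032
t16.58 p [502.  136.7] z263.3 th2.669 q0.326 R119.8 | Ft(pull)-3.11 Frad_out1.76 Fz-0.93 | yaw 1.126 yawerr0.029 roll-1.554 pit0.009 open0.225 qv0.020
t16.63 p [502.  136.7] z263.4 th2.668 q0.327 R119.8 | Ft(pull)-3.28 Frad_out3.52 Fz-1.05 | yaw 1.126 yawerr0.028 roll-1.554 pit0.009 open0.222 qv0.007
t16.68 p [502.  136.7] z263.4 th2.669 q0.326 R119.8 | Ft(pull)-2.62 Frad_out2.24 Fz-1.16 | yaw 1.126 yawerr0.028 roll-1.554 pit0.009 open0.223 qv0.002
```

```bash
python3 -m crank '[[0,0.7,0,0.15,0,0,-1],[0,0.7,0,0.15,0,0,-1],[0,0.7,0,0.15,0,0,-1],[0,0.7,0,0.15,0,0,-1],[0,0.7,0,0.15,0,0,-1],[0,0.7,0,0.15,0,0,-1],[0,0.7,0,0.15,0,0,-1],[0,0.7,0,0.15,0,0,-1],[0,0.7,0,0.15,0,0,-1],[0,0.7,0,0.15,0,0,-1]]' >/dev/null; python3 h.py;  python3 - <<'E'
from h import *
for i in range(4): cams.grab_frame("scene"); st()
E
```

```text
t17.52 p [510.2 150.3] z263.3 th2.536 q0.459 R119.7 | Ft(pull)0.58 Frad_out1.06 Fz-0.09 | yaw 0.991 yawerr0.026 roll-1.557 pit0.013 open0.223 qv0.187
t17.57 p [510.3 150.5] z263.4 th2.533 q0.462 R119.7 | Ft(pull)-0.22 Frad_out1.02 Fz-0.16 | yaw 0.990 yawerr0.028 roll-1.557 pit0.013 open0.217 qv0.037
t17.62 p [510.3 150.4] z263.3 th2.534 q0.461 R119.7 | Ft(pull)-0.96 Frad_out1.18 Fz0.04 | yaw 0.992 yawerr0.028 roll-1.557 pit0.013 open0.222 qv0.024
t17.67 p [510.2 150.3] z263.3 th2.535 q0.460 R119.7 | Ft(pull)-0.76 Frad_out1.17 Fz0.48 | yaw 0.992 yawerr0.028 roll-1.557 pit0.013 open0.220 qv0.010
t17.72 p [510.2 150.3] z263.4 th2.535 q0.460 R119.7 | Ft(pull)-1.84 Frad_out1.31 Fz-0.86 | yaw 0.993 yawerr0.028 roll-1.557 pit0.013 open0.221 qv0.004
```

```bash
python3 -m crank '[[0,0,0,0,0,0,-0.2],[0,0,0,0,0,0,-0.2],[0,0,0,0,0,0,-0.2],[0,0,0,0,0,0,-0.2],[0,0,0,0,0,0,-0.2],[0,0,0,0,0,0,-0.2],[0,0,0,0,0,0,-0.2],[0,0,0,0,0,0,-0.2],[0,0,0,0,0,0,-0.2],[0,0,0,0,0,0,-0.2]]' >/dev/null; python3 - <<'E'
from h import *
for i in range(8): st();cams.grab_frame("scene"); 
E
```

```text
t18.55 p [510.5 148.9] z263.3 th2.544 q0.451 R118.7 | Ft(pull)-0.11 Frad_out0.32 Fz-0.31 | yaw 0.994 yawerr0.021 roll-1.559 pit0.015 open0.404 qv0.001
t18.60 p [510.5 148.9] z263.3 th2.544 q0.451 R118.7 | Ft(pull)0.72 Frad_out0.68 Fz0.38 | yaw 0.994 yawerr0.021 roll-1.559 pit0.015 open0.403 qv0.002
t18.65 p [510.5 148.9] z263.3 th2.544 q0.451 R118.7 | Ft(pull)-0.56 Frad_out-0.37 Fz-1.02 | yaw 0.994 yawerr0.021 roll-1.559 pit0.015 open0.401 qv0.002
t18.70 p [510.5 148.9] z263.3 th2.544 q0.451 R118.7 | Ft(pull)0.04 Frad_out0.12 Fz0.23 | yaw 0.994 yawerr0.021 roll-1.559 pit0.015 open0.405 qv0.002
t18.75 p [510.5 148.9] z263.3 th2.544 q0.451 R118.7 | Ft(pull)-0.57 Frad_out-0.39 Fz-0.47 | yaw 0.994 yawerr0.021 roll-1.559 pit0.015 open0.398 qv0.002
t18.80 p [510.5 148.9] z263.3 th2.544 q0.451 R118.7 | Ft(pull)-0.24 Frad_out0.80 Fz0.47 | yaw 0.994 yawerr0.021 roll-1.559 pit0.015 open0.398 qv0.002
t18.85 p [510.5 148.9] z263.3 th2.544 q0.451 R118.7 | Ft(pull)0.30 Frad_out0.05 Fz-0.18 | yaw 0.994 yawerr0.021 roll-1.559 pit0.015 open0.400 qv0.001
t18.90 p [510.5 148.9] z263.3 th2.544 q0.451 R118.7 | Ft(pull)-0.59 Frad_out0.24 Fz0.05 | yaw 0.994 yawerr0.021 roll-1.559 pit0.015 open0.397 qv0.003
```

```bash
python3 -m crank '[[0,0,0,0,0,0.1,-1],[0,0,0,0,0,0,-1],[0,0,0,0,0,0,-1],[0,0,0,0,0,0,-1],[0,0,0,0,0,0,-1],[0,1,0,0.2,0,0,-1],[0,1,0,0.2,0,0,-1],[0,1,0,0.2,0,0,-1],[0,1,0,0.2,0,0,-1],[0,1,0,0.2,0,0,-1]]' >/dev/null; python3 h.py
python3 -m crank '[[0,1,0,0.15,0,0,-1],[0,1,0,0.15,0,0,-1],[0,1,0,0.15,0,0,-1],[0,0.5,0,0.15,0,0,-1],[0,0.5,0,0.15,0,0,-1],[0,0.5,0,0.15,0,0,-1],[0,0.5,0,0.15,0,0,-1],[0,0.5,0,0.15,0,0,-1],[0,0.5,0,0.15,0,0,-1],[0,0.5,0,0.15,0,0,-1]]' >/dev/null; python3 h.py
```

```text
t19.78 p [516.5 158.6] z263.5 th2.449 q0.546 R119.8 | Ft(pull)-0.03 Frad_out-0.87 Fz-0.24 | yaw 0.898 yawerr0.020 roll-1.561 pit0.013 open0.226 qv0.262
t20.62 p [525.5 168.3] z263.5 th2.338 q0.657 R119.8 | Ft(pull)5.80 Frad_out-0.64 Fz2.59 | yaw 0.773 yawerr0.006 roll-1.563 pit0.021 open0.223 qv0.130
```

```bash
python3 - <<'E'
from h import *
for i in range(4): cams.grab_frame("scene"); st()
E
```

```text
t20.67 p [525.6 168.5] z263.5 th2.336 q0.659 R119.8 | Ft(pull)5.09 Frad_out-1.97 Fz3.73 | yaw 0.772 yawerr0.007 roll-1.563 pit0.021 open0.222 qv0.021
t20.72 p [525.6 168.5] z263.5 th2.336 q0.659 R119.8 | Ft(pull)3.68 Frad_out-1.69 Fz2.68 | yaw 0.773 yawerr0.008 roll-1.563 pit0.021 open0.223 qv0.015
t20.77 p [525.6 168.5] z263.5 th2.336 q0.659 R119.8 | Ft(pull)3.81 Frad_out-1.66 Fz0.78 | yaw 0.773 yawerr0.008 roll-1.563 pit0.021 open0.222 qv0.006
t20.82 p [525.6 168.5] z263.5 th2.336 q0.659 R119.8 | Ft(pull)4.41 Frad_out-1.73 Fz2.44 | yaw 0.773 yawerr0.008 roll-1.563 pit0.021 open0.222 qv0.002
```

Sensor bias measured at about 0 with the fingers off the handle. Stroke 3 ended at about 10.3 N, below 11.5 N, and by the notch count it lies near the end of the lid-sliding plateau. So one more stroke is due.

```bash
python3 -m crank '[[0,-3.6,0,-0.75,0,-0.02,-1],[0,-3.6,0,-0.75,0,-0.02,-1],[0,-3.6,0,-0.75,0,-0.02,-1],[0,-3.6,0,-0.75,0,-0.02,-1],[0,-3.6,0,-0.75,0,-0.02,-1],[0,-3.6,0,-0.75,0,-0.02,-1],[0,-3.6,0,-0.75,0,-0.02,-1],[0,-3.6,0,-0.75,0,-0.02,-1],[0,-3.5,0,-0.75,0,-0.02,-1],[0,-3,0,-0.6,0,0,-1]]' >/dev/null; python3 h.py
python3 -m crank '[[0,-1,0,-0.25,0,-0.02,-1],[0,-0.5,0,-0.2,0,0,-1],[0,0,0,-0.15,0,0,-1],[0,0,0,-0.15,0,0,-1],[0,0,0,-0.15,0,0,-1],[0,0,0,-0.15,0,0,-1],[0,0,0,-0.15,0,0,-1],[0,0,0,0,0,0,-1],[0,0,0,0,0,0,-1],[0,0,0,0,0,0,-1]]' >/dev/null; python3 h.py
```

```text
t21.65 p [491.2 107.6] z263.6 th2.928 q0.067 R120.1 | Ft(pull)0.30 Frad_out-1.82 Fz-1.90 | yaw 1.410 yawerr0.053 roll-1.553 pit0.002 open0.221 qv0.771
t22.48 p [489.6  99.9] z263.5 th2.993 q0.002 R120.3 | Ft(pull)-2.58 Frad_out1.93 Fz1.83 | yaw 1.437 yawerr0.015 roll-1.552 pit-0.007 open0.226 qv0.005
```

```bash
python3 -m crank '[[0,2.6,0,0.55,0,-0.01,-1],[0,2.6,0,0.55,0,-0.01,-1],[0,2.6,0,0.55,0,-0.01,-1],[0,2.6,0,0.55,0,-0.01,-1],[0,2.6,0,0.55,0,-0.01,-1],[0,2.6,0,0.55,0,-0.01,-1],[0,2.6,0,0.55,0,-0.01,-1],[0,2.6,0,0.55,0,-0.01,-1],[0,2.6,0,0.55,0,-0.01,-1],[0,2.6,0,0.55,0,-0.01,-1]]' >/dev/null; python3 h.py
```

```text
t23.32 p [504.5 140.1] z263.2 th2.633 q0.362 R119.1 | Ft(pull)13.27 Frad_out3.69 Fz10.00 | yaw 0.962 yawerr-0.100 roll-1.555 pit0.028 open0.223 qv0.656
```

```bash
python3 -m crank '[[0,1.2,0,0.4,0,0.02,-1],[0,1.2,0,0.4,0,0.02,-1],[0,1.2,0,0.4,0,0.02,-1],[0,1.2,0,0.4,0,0.02,-1],[0,1.2,0,0.35,0,0.02,-1],[0,1.2,0,0.35,0,0.02,-1],[0,1.2,0,0.35,0,0.02,-1],[0,1.2,0,0.3,0,0,-1],[0,1,0,0.3,0,0,-1],[0,1,0,0.25,0,0,-1]]' >/dev/null; python3 h.py
```

```text
t24.15 p [517.7 158.5] z263.2 th2.443 q0.552 R118.7 | Ft(pull)17.69 Frad_out-5.38 Fz-2.51 | yaw 0.742 yawerr-0.130 roll-1.559 pit0.054 open0.225 qv0.258
```

```bash
python3 -m crank '[[0,0,0,0.26,0,0.03,-1],[0,0,0,0.26,0,0.03,-1],[0,0,0,0.26,0,0.03,-1],[0,0,0,0.26,0,0.03,-1],[0,0,0,0.24,0,0.03,-1],[0,0,0,0.22,0,0.02,-1],[0,0,0,0.2,0,0.02,-1],[0,0,0,0.2,0,0.02,-1],[0,0,0,0.2,0,0.02,-1],[0,0,0,0.2,0,0.02,-1]]' >/dev/null; python3 h.py
```

```text
t24.98 p [518.  158.5] z263.2 th2.441 q0.554 R118.5 | Ft(pull)16.41 Frad_out3.97 Fz6.57 | yaw 0.724 yawerr-0.146 roll-1.560 pit0.094 open0.223 qv0.038
```

```bash
python3 -m crank '[[0,0,-1,0.25,-0.02,0.03,-1],[0,0,-1,0.26,-0.02,0.03,-1],[0,0,-1,0.26,-0.02,0.03,-1],[0,0,-1,0.28,-0.02,0.04,-1],[0,0,-1,0.28,-0.02,0.04,-1],[0,0,-1,0.28,-0.02,0.04,-1],[0,0,-1,0.28,-0.02,0.04,-1],[0,0,-1,0.28,-0.02,0.04,-1],[0,0,-1,0.28,-0.02,0.04,-1],[0,0,-1,0.28,-0.02,0.04,-1]]' >/dev/null; python3 h.py
```

```text
t25.82 p [518.8 159.5] z263.2 th2.431 q0.564 R118.6 | Ft(pull)8.68 Frad_out-0.32 Fz-6.58 | yaw 0.714 yawerr-0.146 roll-1.562 pit-0.033 open0.226 qv0.148
```

```bash
python3 -m crank '[[0,0,0,0.2,0,0.03,-1],[0,0,-0.3,0.25,0,0.03,-1],[0,0,-0.3,0.28,0,0.04,-1],[0,0,-0.3,0.28,0,0.04,-1],[0,0,-0.3,0.28,0,0.04,-1],[0,0,-0.3,0.28,0,0.04,-1],[0,0,-0.3,0.26,0,0.04,-1],[0,0,-0.3,0.26,0,0.04,-1],[0,0,-0.3,0.24,0,0.03,-1],[0,0,-0.3,0.24,0,0.03,-1]]' >/dev/null; python3 h.py
```

```text
t26.65 p [518.3 158.9] z262.9 th2.437 q0.558 R118.6 | Ft(pull)10.06 Frad_out2.15 Fz9.09 | yaw 0.711 yawerr-0.155 roll-1.564 pit-0.025 open0.223 qv0.005
```

```bash
python3 - <<'E'
from h import *
for i in range(3): im=cams.grab_frame("scene"); st()
s=r.sense();print(s['contact_force'],s['wrist_torque'],s['joint_efforts'],s['qpos'])
cv2.imwrite("pics/s5.png",cv2.resize(im[110:250,210:370],None,fx=5,fy=4.3,interpolation=cv2.INTER_CUBIC))
E
```

```text
t26.70 p [518.2 158.9] z262.8 th2.437 q0.558 R118.6 | Ft(pull)9.98 Frad_out0.59 Fz9.27 | yaw 0.711 yawerr-0.155 roll-1.564 pit-0.025 open0.221 qv0.002
t26.75 p [518.3 158.9] z262.9 th2.437 q0.558 R118.6 | Ft(pull)10.04 Frad_out1.36 Fz9.60 | yaw 0.711 yawerr-0.155 roll-1.564 pit-0.025 open0.223 qv0.002
t26.80 p [518.3 158.9] z262.9 th2.437 q0.558 R118.6 | Ft(pull)10.01 Frad_out1.93 Fz8.30 | yaw 0.711 yawerr-0.155 roll-1.564 pit-0.025 open0.226 qv0.002
[-7.95397913 -6.37082987  8.29517602] [-1.50322676  1.79061157  0.11843093] [  2.03791223 -44.81051445 -36.24097824   1.63829036  -3.77221853
   0.12125363] [ 0.28476833  0.19354902  1.80204274  0.01802264  1.12640973 -0.4342188 ]
```

View pics/s5.png

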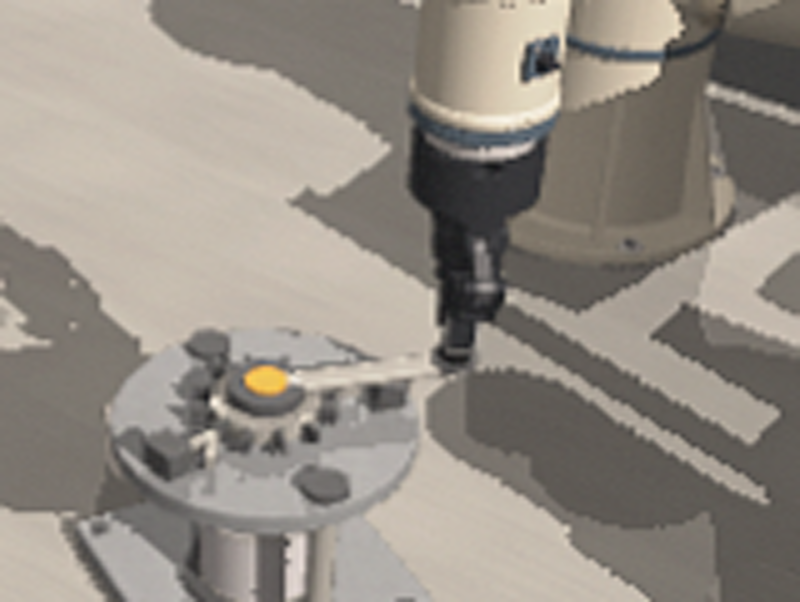

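```bash
python3 -m crank '[[0,0,0,0.3,0,0.04,-1],[0,0,0,0.35,0,0.05,-1],[0,0,0,0.35,0,0.05,-1],[0,0,0,0.35,0,0.05,-1],[0,0,0,0.35,0,0.05,-1],[0,0,0,0.35,0,0.05,-1],[0,0,0,0.35,0,0.05,-1],[0,0,0,0.35,0,0.05,-1],[0,0,0,0.35,0,0.05,-1],[0,0,0,0.35,0,0.05,-1]]' >/dev/null; python3 h.py
```

```text
t27.63 p [522.3 164. ] z262.5 th2.382 q0.613 R119.0 | Ft(pull)12.91 Frad_out7.40 Fz0.52 | yaw 0.702 yawerr-0.109 roll-1.565 pit0.034 open0.219 qv0.073
```

```bash
python3 -m crank '[[0,0,0,0.3,0,0.02,-1],[0,0,0,0.28,0,0.02,-1],[0,0,0,0.25,0,0.02,-1],[0,0,0,0.22,0,0.02,-1],[0,0,0,0.2,0,0.02,-1],[0,0,0,0.2,0,0.02,-1],[0,0,0,0.2,0,0.02,-1],[0,0,0,0.2,0,0.02,-1],[0,0,0,0.2,0,0.02,-1],[0,0,0,0.2,0,0.02,-1]]' >/dev/null; python3 h.py;  python3 - <<'E'
from h import *
for i in range(3): cams.grab_frame("top"); st()
E
```

```text
t28.47 p [523.7 165.6] z262.5 th2.365 q0.630 R119.1 | Ft(pull)15.12 Frad_out3.34 Fz6.40 | yaw 0.690 yawerr-0.103 roll-1.563 pit0.070 open0.227 qv0.039
t28.52 p [523.7 165.7] z262.5 th2.364 q0.631 R119.1 | Ft(pull)14.58 Frad_out3.89 Fz6.03 | yaw 0.690 yawerr-0.103 roll-1.563 pit0.071 open0.222 qv0.004
t28.57 p [523.7 165.7] z262.5 th2.364 q0.631 R119.1 | Ft(pull)14.66 Frad_out3.47 Fz6.78 | yaw 0.690 yawerr-0.103 roll-1.563 pit0.070 open0.225 qv0.003
t28.62 p [523.7 165.7] z262.5 th2.364 q0.631 R119.1 | Ft(pull)13.74 Frad_out3.23 Fz7.09 | yaw 0.690 yawerr-0.103 roll-1.563 pit0.070 open0.222 qv0.002
```

Stroke 4 ends at about 15 N at 0.63 rad, so it is the last one. Returning to the rest stop.

```bash
python3 -m crank '[[0,-4,-0.4,-0.75,0,-0.08,-1],[0,-4,-0.4,-0.75,0,-0.08,-1],[0,-4,-0.4,-0.75,0,-0.07,-1],[0,-4,-0.4,-0.75,0,-0.06,-1],[0,-4,-0.4,-0.75,0,-0.05,-1],[0,-4,-0.4,-0.75,0,-0.04,-1],[0,-4,-0.4,-0.75,0,-0.03,-1],[0,-4,-0.3,-0.75,0,-0.02,-1],[0,-4,-0.3,-0.7,0,-0.02,-1],[0,-2.5,0,-0.5,0,0,-1]]' >/dev/null; python3 h.py
python3 -m crank '[[0,-1,0,-0.2,0,0,-1],[0,-1,0,-0.2,0,0,-1],[0,0,0,-0.15,0,0,-1],[0,0,0,-0.15,0,0,-1],[0,0,0,-0.15,0,0,-1],[0,0,0,-0.15,0,0,-1],[0,0,0,-0.15,0,0,-1],[0,0,0,-0.1,0,0,-1],[0,0,0,-0.1,0,0,-1],[0,0,0,-0.1,0,0,-1]]' >/dev/null; python3 h.py
```

```text
t29.45 p [490.1  99.2] z262.4 th2.998 q-0.003 R119.7 | Ft(pull)-26.11 Frad_out-0.78 Fz-1.69 | yaw 1.380 yawerr-0.047 roll-1.550 pit-0.009 open0.223 qv0.619
t30.28 p [490.5  99.6] z262.3 th2.994 q0.001 R119.4 | Ft(pull)-10.95 Frad_out1.55 Fz-0.11 | yaw 1.410 yawerr-0.013 roll-1.551 pit-0.041 open0.221 qv0.018
```

```bash
python3 -m crank '[[0,0,0,0,0,0,-1],[0,0,0,0,0,0,-1],[0,0,0,0,0,0,0.6],[0,0,0,0,0,0,0.6],[0,0,0,0,0,0,0.6],[0,0,0,0,0,0,0.6],[0,0,0,0,0,0,0.6],[0,0,0,0,0,0,0.6],[0,0,0,0,0,0,0.6],[0,0,0,0,0,0,0.6]]' >/dev/null; python3 h.py
```

```text
t31.12 p [491.2  98.5] z262.1 th3.003 q-0.008 R118.5 | Ft(pull)0.39 Frad_out0.03 Fz-0.48 | yaw 1.408 yawerr-0.024 roll-1.552 pit-0.040 open0.799 qv0.002
```

```bash
python3 -m crank '[[0,0,0,0,-0.8,0,0.6],[0,0,0,0,-1.5,0,0.6],[0,0,0,0,-1.5,0,0.6],[0,0,0,0,-1.5,0,0.6],[0,0,0,0,-1.5,0,0.6],[0,0,0,0,-1.5,0,0.6],[0,0,0,0,-1,0,0.6],[0,0,0,0,-0.5,0,0.6],[0,0,0,0,0,0,0.6],[0,0,0,0,0,0,0.6]]' >/dev/null; python3 h.py
```

```text
t31.95 p [491.9  94. ] z368.0 th3.040 q-0.045 R117.3 | Ft(pull)0.10 Frad_out0.07 Fz-0.47 | yaw 1.408 yawerr-0.061 roll-1.553 pit-0.040 open0.796 qv0.004
```

```bash
python3 -m crank '[[0,0,0,-2,0,0.5,0.6],[0,0,0,-2.5,0,1,0.6],[0,0,0,-2.5,0,1,0.6],[0,0,0,-2.5,0,1,0.6],[0,0,0,-2.5,0,1,0.6],[0,0,0,-2.5,0,1,0.6],[0,0,0,-2.5,0,1,0.6],[0,0,0,-1,0,0.3,0.6],[0,0,0,0,0,0,0.6],[0,0,0,0,0,0,0.6]]' >/dev/null; python3 - <<'E'
from h import *
ims={n:cams.grab_frame(n) for n in("scene","top")}
for n,(x0,x1,y0,y1) in(("scene",(200,360,140,310)),("top",(160,320,110,230))):
    cv2.imwrite(f"pics/f_{n}.png",cv2.resize(ims[n][y0:y1,x0:x1],None,fx=3.5,fy=3.5,interpolation=cv2.INTER_CUBIC))
pos={}
for n,(x0,x1,y0,y1) in(("scene",(270,320,150,205)),("top",(205,265,165,215))):
    im=ims[n];w=np.zeros(im.shape[:2],bool);w[y0:y1,x0:x1]=1
    b=blobs((cv2.cvtColor(im,cv2.COLOR_BGR2HSV)[...,2]<45)&w,8);print(n,b)
    old=cv2.imread(f"pics/raw_{n}0.png");cv2.imwrite(f"pics/raw_{n}F.png",im)
print("exp",proj("top",np.array([608.6+120*np.cos(2.995),82.1+120*np.sin(2.995),275])),proj("scene",np.array([608.6+120*np.cos(2.995),82.1+120*np.sin(2.995),260])))
st()
E
```

```text
scene [(array([289.8, 174.4]), [287, 167, 6, 15, 69])]
top [(array([225.2, 196.8]), [222, 194, 7, 7, 32])]
exp [224.14148281 197.08940178] [289.14172978 173.26830239]
t32.88 p [388.4 -76.9] z353.1 th-2.516 q5.511 R271.6 | Ft(pull)1.05 Frad_out0.43 Fz-0.23 | yaw 1.412 yawerr5.499 roll-1.540 pit-0.039 open0.799 qv0.015
```

View pics/f_scene.png

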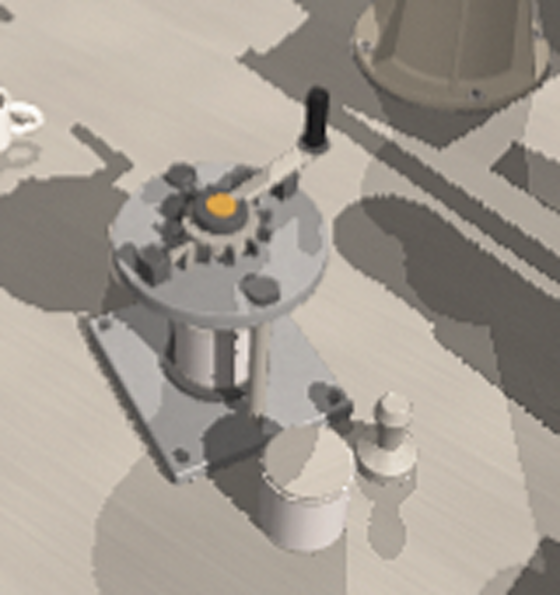

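View pics/f_top.png

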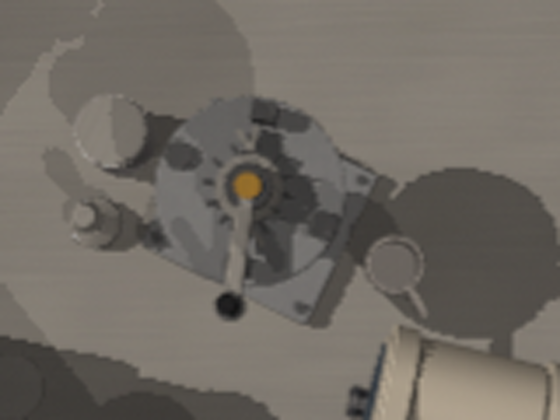

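The lever is at the rest stop, with the handle within about 1 px of the expected pixel in both views. The bystanders look untouched. The cap has sunk with the screw, so its drop can confirm the notch count.

```bash
python3 - <<'E'
from h import *
P=[]
for k in "0F":
    c={}
    for n,(x0,x1,y0,y1) in(("scene",(240,290,175,225)),("top",(210,250,140,185))):
        im=cv2.imread(f"pics/raw_{n}{k}.png");h=cv2.cvtColor(im,cv2.COLOR_BGR2HSV);w=np.zeros(im.shape[:2],bool);w[y0:y1,x0:x1]=1
        c[n]=max(blobs((h[...,0]>12)&(h[...,0]<35)&(h[...,1]>120)&w,8),key=lambda b:b[1][4])[0]
    print(k,c,tri(c["scene"],c["top"]))
    # height along the known axis from scene row
    zs=np.arange(200,290,.5);v=np.array([proj("scene",np.array([608.6,82.1,z]))[1] for z in zs]);print("z by scene row",zs[np.argmin(abs(v-c["scene"][1]))])
d=cv2.absdiff(cv2.imread("pics/raw_scene0.png"),cv2.imread("pics/raw_sceneF.png")).max(2);
print([b for b in blobs(d>60,25)])
E
```

```text
0 {'scene': array([263.1, 191.4]), 'top': array([229.7, 161.5])} (array([609.52073788,  83.28133832, 260.13811962]), np.float64(4.21694728383561))
z by scene row 258.5
F {'scene': array([262.7, 198.1]), 'top': array([230.4, 162.5])} (array([609.73542135,  82.66199847, 232.20259213]), np.float64(4.236081828887206))
z by scene row 231.0
[(array([272.3,  50.5]), [225, 0, 98, 125, 3364]), (array([398.8,  28.6]), [374, 0, 49, 87, 1023]), (array([466. ,  42.2]), [427, 0, 85, 125, 2857]), (array([367.4,  29.4]), [359, 14, 20, 35, 213]), (array([414.5,  40.5]), [405, 23, 19, 37, 255]), (array([318.4,  75.4]), [313, 71, 10, 9, 57]), (array([331.6,  82.2]), [324, 76, 14, 13, 31]), (array([359.2, 102.2]), [331, 77, 68, 49, 1159]), (array([149.7, 104.9]), [130, 81, 41, 52, 1176]), (array([318.3,  97.8]), [311, 85, 14, 30, 187]), (array([244.1, 122.5]), [205, 90, 83, 66, 1300]), (array([486.6, 109.9]), [473, 102, 28, 19, 151]), (array([178.1, 127.3]), [160, 116, 43, 30, 297]), (array([491.5, 130.6]), [473, 119, 38, 25, 538]), (array([334.7, 127.5]), [329, 124, 13, 9, 81]), (array([484. , 150.4]), [470, 141, 24, 21, 249]), (array([473. , 154.5]), [466, 148, 16, 11, 26]), (array([289.6, 175.1]), [285, 165, 9, 19, 118]), (array([461.6, 181.6]), [440, 166, 44, 40, 688]), (array([326. , 188.7]), [293, 171, 70, 41, 534]), (array([237.4, 191.6]), [235, 189, 7, 6, 27]), (array([271.3, 191.8]), [259, 188, 27, 9, 126]), (array([263.4, 198.2]), [259, 196, 11, 6, 47])]
```

```bash
python3 - <<'E'
from h import *
for f in("scene0","s4","sceneF"):
    im=cv2.imread(f"pics/raw_{f}.png");h=cv2.cvtColor(im,cv2.COLOR_BGR2HSV);w=np.zeros(im.shape[:2],bool);w[175:225,240:290]=1
    b=max(blobs((h[...,0]>12)&(h[...,0]<35)&(h[...,1]>120)&w,8),key=lambda b:b[1][4])
    zs=np.arange(200,290,.25);v=np.array([proj("scene",np.array([608.6,82.1,z]))[1] for z in zs])
    zz=lambda r:zs[np.argmin(abs(v-r))]
    t=b[1][1]; print(f,b,"z centroid",zz(b[0][1]),"dz/px",(zz(t)-zz(t+4))/4)
    # subpixel top edge: saturation column profile
    x=int(round(b[0][0]));print(h[t-3:t+9,x-1:x+2,1].mean(1).round())
o=[]
ims=[cv2.imread(f"pics/raw_{f}.png")[183:207,250:277] for f in("scene0","s4","sceneF")]
cv2.imwrite("pics/caps.png",cv2.resize(np.hstack(ims),None,fx=9,fy=9,interpolation=cv2.INTER_NEAREST))
E
```

```text
scene0 (array([263.1, 191.4]), [259, 188, 9, 8, 52]) z centroid 258.75 dz/px 4.0625
[ 26.  15.  38. 132. 168. 162. 163. 164. 167. 175. 117.  45.]
s4 (array([262.7, 197. ]), [259, 194, 9, 8, 52]) z centroid 235.5 dz/px 4.1875
[ 10.   4.  64. 156. 164. 163. 164. 162. 168. 175. 119.  18.]
sceneF (array([262.7, 198.1]), [259, 195, 8, 7, 44]) z centroid 230.75 dz/px 4.1875
[  8.   8.   8. 140. 170. 168. 169. 169. 172. 143.  56.   7.]
```

View pics/caps.png

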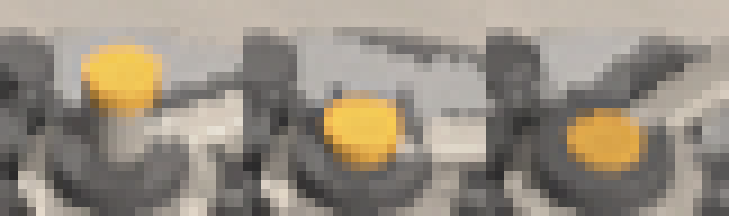

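The cap's top edge dropped about 23.6 mm by stroke 3 and about 29 mm by the end. With the fourth notch expected to add 6.4 to 7.1 mm, this fits four held notches. The arm is clear, so I'm handing in.

```bash
python3 - <<'E'
from h import *
s=r.sense();print(s['clock'],s['eef_pos'],s['contact_force']);print(order.sign_off())
E
```

```text
32.8833 [388.35037065 -76.86608603 353.13893669] [ 0.26448495 -1.1088896  -0.22923284]
the job is handed in; nothing more can be done
None
```

I drove the ratchet lever through four full strokes, swung it back to the rest stop, let go and moved the arm clear. The job was handed in at about 33 s.

| Stroke | Pull at the end (N) | Lever angle (rad) |
|---|---|---|
| 1 | 1.8 | 0.62 |
| 2 | 5.0 | 0.62 |
| 3 | 10.1 to 10.6 | 0.62 |
| 4 | 14 to 15 | 0.63 |

I stopped after stroke 4, the first to end above 11.5 N. With the fingers off the handle the force sensor read about 0, so the readings needed no correction.

**Final checks:**
- **Lever:** in both pictures the handle sits within about 1 px of where the rest stop should put it.
- **Surroundings:** the tin, tamper and cups by the press look unmoved by eye. I did no automatic check of this.
- **Ram:** the yellow cap on the screw sank about 29 mm, against 31.6 mm expected for four notches. About 5.6 mm of that came in stroke 4, so I take the fourth notch as held.

**What was uncertain or disagreed:**
- **Stroke 4 force:** it stuck briefly near 0.55 rad as the tool tilted. The pull read 17.7 N while moving there (below 22 N) and later 13 to 15 N, so the readings scatter by about 2 N.
- **Stroke 3 force:** pushing the lever forward again after stroke 3 read only 4 to 6 N. I relied on the reading taken during the stroke itself.
- **Cap height:** judged by its centroid the cap fell only about 28 mm, probably because the collar hides part of it once it is down.
- **Lid:** the press head hides it from both cameras, so that it is fully home rests on the forces and the notch count.

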